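# Zigzag stack of sorting trays during a house clear-out

## Task

We are sorting the kitchen oddments and want the trays in a zigzag stack we can still reach into. Set the blue tray upright, lined up lengthwise, on the rim of the full grey tray, shifted about 40 mm away from the yellow lip so that that end stays open; then set the green tray on the blue one, shifted the same amount back so that it lies straight above the grey tray. Set them down rather than dropping them, let go, and leave the orange tray where it is.

Things in the scene. Friction and masses are not known exactly. Their poses are not given: they have to be found in the camera images.
- base_tray: fixed grey open tray of oddments (all below its rim), 150 mm long (x), 84 wide (y), 50 high; the next tray rests on its flat 8 mm rim. Its -x end wall is the yellow lip. Any yaw. Origin: centre of its underside, on the table; x lengthwise, away from the yellow lip, z up. In this frame the blue tray belongs at x 40, y 0, z 50 mm, the green at 0, 0, 100
- blue_tray: blue tray, empty, outside as the grey tray (150 x 84 x 50 mm high, 8 mm walls, 5 mm floor), with a white carrying wall across its middle: 12 mm thick along x, 68 mm long along y, top 47 mm above the underside; pinch it from above, fingers closing along x (61 mm free on either side). 0.12 to 0.26 kg, loose on the table, same either way round. Origin: centre of underside; x lengthwise, z up
- green_tray: green tray, empty, outside as the grey tray (150 x 84 x 50 mm high, 8 mm walls, 5 mm floor), with a white carrying wall across its middle: 12 mm thick along x, 68 mm long along y, top 47 mm above the underside; pinch it from above, fingers closing along x (61 mm free on either side). 0.12 to 0.26 kg, loose on the table, same either way round. Origin: centre of underside; x lengthwise, z up
- orange_tray: orange tray, a bystander, otherwise just like the blue tray. A white mug and a red food can (both about 85 mm high) also stand about, unlisted; mug and loose trays swap places. Origin: centre of its underside
Things that resemble listed ones, but are neither listed nor needed, are in the scene too. There is more than one size of the green_tray; the one meant has the size given above.

How it is judged:
By the outcome, as a careful person would: the job done as asked, in the order asked, and still so for the second after the job is handed in, with the robot touching nothing.
It also fails if it takes over 64 s, if anything falls off the work surface, if the arm or the gripper's body presses on something with over 40 N, if the wrist force passes 120 N, or if a joint passes its speed limit or range.

## Robot

A 6-joint arm with a two-finger parallel gripper is mounted at the origin on the work surface. World frame = base frame: x ahead of the robot, y to its left, z up, the work surface at z = 0. Lengths are in m, angles in rad, forces in N, time in s.
With the tool pointing down it reaches from about 0.275 to 0.75 m from the base axis. Payload 10.2 kg.
Tool frame: the origin (TCP) lies midway between the tips of the shut fingers; the grasp point (between the pads) lies env.hold_point_z behind it (env.hold_point_z is the distance from the TCP to the grasp point, in m); z points along the fingers, y is the line along which they close (so a half turn about z gives the same grasp; the last joint's range is limited). The gripper opens to 85 mm and grips with 20 to 120 N. Pads are 22 mm wide; open, the fingers measure 114 mm over their backs; the gripper's body (76 mm by 85 mm) begins 54 mm behind the grasp point. The pads swing forward as they close: fully open they stand 13 mm farther back than shut.
Start: joints at [-1.404, 0.313, 1.498, -0, 1.331, -0.223], TCP at [0.199, -0.486, 0.231] pointing down, gripper open.
Joint ranges: [-2.94, 2.94], [-0.97, 2.17], [0.19, 2.56], [-1.23, 4.37], [0.02, 3.11], [-2.88, 2.88]. Speed limits (rad/s): [2.39, 2.39, 3.01, 3.14, 3.14, 3.14].

## Interface

Orientations are given as a rotation vector (axis times angle).
In Python, from station import env gives the robot as it stands. The module is installed in compiled form; this text tells all that it offers.
- The arm moves only by the tool carry_out, never from a script. Its arguments are lists of equal length, an entry for each row: "linear": the shift along the world's x, y, z in mm, a list of three; "angular": the turn, a rotation vector about the world's x, y, z in rad, a list of three; "claw": the opening in per cent of the stroke, from 0 (shut) to 100 (fully open). In form: {"linear": [[dx, dy, dz], ...], "angular": [[ax, ay, az], ...], "claw": [claw, ...]}. A call has 1 to 10 rows; each row shifts and turns the commanded pose from where the row before left it; what a row does not reach is not made up. A row lasts 1/12 s, in which the tool goes at most 41.7 mm and 7.16 degrees, less where a joint would pass 70% of its speed; a pose out of reach is approached as far as the arm can. A call with a gripper value outside its range is refused whole. The fingers move at their own pace and stop on an object; "grip_force" is the grip in N (left out, the last holds). Time passes only in rows, so rows that do not move let the fingers close. It gives the time, the measured TCP pose, the force, the opening and the grip force at its end, in the units of the state.
- env.state(): the state, without advancing time (a new reading comes with each control period).
- env.read_camera(name): name is "side" or "top" or "wrist"; returns a dict with "frame" (400x640x3 uint8, red, green, blue), "fx", "fy", "cx", "cy" (pixels), "R" (3x3) and "t" (3): a world point X has camera coordinates R X + t; the wrist camera has in their place "hand_eye" (4x4, takes a point from camera to tool coordinates, whose origin is the TCP and whose axes are the flange's). Camera axes: x right, y down, z forward; pixel columns grow to the right and rows downward; lengths in m; the calibration is good to about 2 mm. A picture is of the moment at which its call begins: read the wrist's pose just before it. There is no depth.
- env.job_done(): hands the job in; it is judged then, once.
Trained networks look in the newest picture that a camera, given by its name, has taken for a name from the list of things; names that differ only in an ending like _2 or _b are one class to them, and where a whole thing is asked for, a point or a joint stands for the part that bears it (a point fixed in the world has none). Each returns a list of dicts, best first, with "score" (0 to 1); they miss things now and then, are a little off and sometimes report something else, mostly with a low value. They report only what shows in the picture. A call takes as long as a camera call. They do not tell look-alikes from the thing itself.
- env.silhouettes(camera, name): "mask" (400x640 bool, what is visible of it) and "at" ([column, row] in pixels, amid what is visible of it).
- env.mark_of(camera, name): "at" ([column, row] in pixels: a listed point, or the origin of a listed thing).
The state is a dict: "clock": time; "q": joint angles; "joint_velocities": joint speeds; "effort": joint torques, N m; "tool_pos": TCP position; "tcp_rot": TCP orientation; "force": force on the tool from outside, world axes, zero at the start; "ft_torque": the same for the moment, N m; "gripper_width": finger opening in m; "grasp_force": force on a finger pad.
Only numpy, scipy, OpenCV 4.12 (cv2) and the standard library are available. Lean on these libraries where they do the work, as an engineer would, in place of code of your own. Each camera call takes 0.05 s, during which the arm holds its last target. There are 200 camera calls.

## Working session

There is one attempt and no reset: what is moved stays moved. The work goes in short steps, Python scripts to look and compute and a tool call to move; the robot and the scene stay as the last step left them, time stands still between calls to the robot, and variables do not carry over. Pictures are saved under pics/ and viewed, at most 11 in all, crops included, and the job is handed in when it is done.

Besides the shell and the picture viewer there is one more tool, called after "Request:" as name(argument=value, ...), one argument or row to a line, values as JSON. carry_out: Moves the arm, as the interface text tells. Its arguments: {"type":"object","properties":{"linear":{"type":"array"},"angular":{"type":"array"},"claw":{"type":"array"},"grip_force":{"type":"number"}},"required":["linear","angular","claw"]}

```bash
mkdir -p pics
cat > h.py <<'E'
import numpy as np, cv2
from station import env
def cam(n):
    c=env.read_camera(n); return c
def save(n,im): cv2.imwrite('pics/'+n,cv2.cvtColor(im,cv2.COLOR_RGB2BGR))
def px2w(c,uv,z):
    uv=np.atleast_2d(uv).astype(float)
    d=np.c_[(uv[:,0]-c['cx'])/c['fx'],(uv[:,1]-c['cy'])/c['fy'],np.ones(len(uv))]
    R=np.array(c['R']);t=np.array(c['t']);o=-R.T@t;d=d@R
    return o+d*((z-o[2])/d[:,2])[:,None]
def w2px(c,X):
    p=np.atleast_2d(X)@np.array(c['R']).T+np.array(c['t'])
    return np.c_[c['fx']*p[:,0]/p[:,2]+c['cx'],c['fy']*p[:,1]/p[:,2]+c['cy']]
E
python3 - <<'E'
from h import *
print(env.hold_point_z, env.state())
c=cam('top');save('top0.png',c['frame']);R=np.array(c['R']);print(-R.T@np.array(c['t']),R,c['fx'])
for n in ['base_tray','blue_tray','green_tray','orange_tray']:
    for s in env.silhouettes('top',n):
        m=s['mask'].astype(np.uint8);ys,xs=np.nonzero(m)
        r=cv2.minAreaRect(np.c_[xs,ys].astype(np.float32));b=px2w(c,cv2.boxPoints(r),.05)
        print(n,round(s['score'],2),s['at'],m.sum(),'sides',np.linalg.norm(b[1]-b[0]).round(3),np.linalg.norm(b[2]-b[1]).round(3),b[:,:2].round(3).tolist())
c=cam('side');save('side0.png',c['frame'])
E
```

```text
0.0187 {'clock': 0.0, 'q': array([-1.40441087e+00,  3.13436234e-01,  1.49847646e+00,  1.74543697e-05,
        1.33102665e+00, -2.23370731e-01]), 'joint_velocities': array([-8.66014083e-04,  3.18044966e-05, -5.38586045e-04,  1.31739200e-04,
        2.04993277e-03,  3.11923843e-04]), 'effort': array([ 9.68833738e-04, -4.12261963e+01, -2.59747320e+01, -1.49084399e-04,
        4.06236053e-03,  4.19962612e-05]), 'tool_pos': array([ 0.19944038, -0.48534191,  0.23072731]), 'tcp_rot': array([-3.08080741e+00, -6.08092807e-01, -8.68450795e-05]), 'force': array([ 0.00297781, -0.26974577, -0.29592023]), 'ft_torque': array([ 0.01219054, -0.02443489, -0.05636253]), 'grasp_force': 0.0, 'gripper_width': 0.08522963161375148}
[0.17448245 0.07496696 1.41221394] [[ 0.00386362 -0.99991535  0.01242477]
 [-0.98596638 -0.00588285 -0.16684034]
 [ 0.16689931 -0.0116058  -0.98590564]] 441.94212737289683
base_tray 0.95 [343.7, 163.3] 1398 sides 0.156 0.096 [[0.537, 0.101], [0.555, -0.054], [0.459, -0.062], [0.442, 0.091]]
blue_tray 0.64 [460.5, 183.8] 1534 sides 0.16 0.104 [[0.352, -0.303], [0.513, -0.315], [0.51, -0.419], [0.35, -0.405]]
green_tray 0.9 [233.2, 193.3] 1407 sides 0.154 0.096 [[0.355, 0.414], [0.499, 0.36], [0.461, 0.271], [0.318, 0.327]]
green_tray 0.75 [241.2, 266.2] 2825 sides 0.127 0.209 [[0.256, 0.407], [0.285, 0.283], [0.083, 0.231], [0.055, 0.352]]
```

View pics/top0.png

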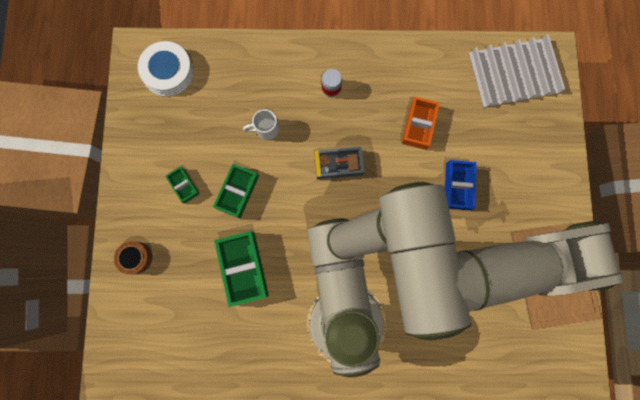

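View pics/side0.png

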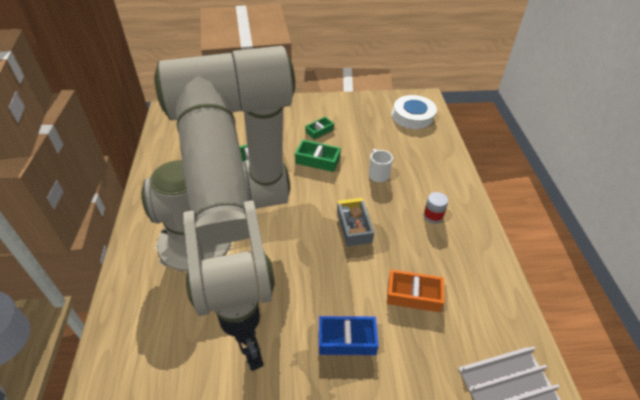

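The top view shows the grey tray at (340,163) with its yellow lip on the left, towards +y. Blue is at (461,185), the right-sized green at (236,190), and orange at (421,122). The other two greens, at (182,184) and (241,268), are the wrong size. The side view agrees: grey (355,222), blue (348,335), green (318,155).

```bash
cat >> h.py <<'E'
from scipy.optimize import minimize
from scipy.spatial.transform import Rotation as Ro
def wristcam(shot=True):
    s=env.state(); c=dict(env.read_camera('wrist'))
    T=np.eye(4);T[:3,:3]=Ro.from_rotvec(s['tcp_rot']).as_matrix();T[:3,3]=s['tool_pos']
    W=np.linalg.inv(T@np.array(c['hand_eye']));c['R']=W[:3,:3];c['t']=W[:3,3];return c
S=4
def hullmask(c,p,z0=0,h=.05,L=.15,W=.084):
    x,y,a=p;q=np.array([[i*L/2,j*W/2] for i in(-1,1) for j in(-1,1)])
    q=q@np.array([[np.cos(a),np.sin(a)],[-np.sin(a),np.cos(a)]])+[x,y]
    P=np.r_[np.c_[q,np.full(4,z0)],np.c_[q,np.full(4,z0+h)]]
    u=(w2px(c,P)+.5)*S-.5
    hu=cv2.convexHull(u.astype(np.float32))
    m=np.zeros((400*S,640*S),np.uint8);cv2.fillConvexPoly(m,np.round(hu*16).astype(np.int32),255,shift=4)
    return cv2.resize(m,(640,400),interpolation=cv2.INTER_AREA)/255.
def fit(obs,p0,z0=0):
    f=lambda p:sum(((hullmask(c,p,z0)-m)**2).sum()/m.sum() for c,m in obs)
    p0=np.array(p0,float);sim=np.vstack([p0,p0+[.015,0,0],p0+[0,.015,0],p0+[0,0,.15]])
    r=minimize(f,p0,method='Nelder-Mead',options=dict(initial_simplex=sim,xatol=1e-4,fatol=1e-5,maxiter=150))
    return r.x,r.fun/len(obs)
def near(cn,n,c,X):
    t=w2px(c,X)[0];b=[s for s in env.silhouettes(cn,n) if np.hypot(*(np.array(s['at'])-t))<60]
    if not b:return None
    return min(b,key=lambda s:np.hypot(*(np.array(s['at'])-t)))['mask'].astype(float)
E
python3 - <<'E'
from h import *
C={n:cam(n) for n in('top','side')}
for n,p0 in dict(base_tray=(.5,.02,-1.45),blue_tray=(.43,-.355,-.08),green_tray=(.41,.345,-.37),orange_tray=(.6,-.23,-.1)).items():
    obs=[(C[k],near(k,n,C[k],[p0[0],p0[1],.025])) for k in C];obs=[o for o in obs if o[1] is not None]
    print(n,len(obs),*[(v[0].round(4),round(v[1],3)) for v in [fit(obs,p0)]+[fit([o],p0) for o in obs]])
E
```

```text
base_tray 2 (array([ 0.5042,  0.021 , -1.4713]), np.float64(0.043)) (array([ 0.5035,  0.0209, -1.4678]), np.float64(0.017)) (array([ 0.5064,  0.0219, -1.4889]), np.float64(0.054))
blue_tray 2 (array([ 0.4342, -0.366 , -0.0778]), np.float64(0.056)) (array([ 0.4334, -0.3675, -0.0836]), np.float64(0.065)) (array([ 0.435 , -0.3653, -0.0772]), np.float64(0.024))
green_tray 2 (array([ 0.4116,  0.347 , -0.3779]), np.float64(0.027)) (array([ 0.41  ,  0.3468, -0.3824]), np.float64(0.018)) (array([ 0.4129,  0.3475, -0.3909]), np.float64(0.023))
orange_tray 2 (array([ 0.64  , -0.2465, -0.2515]), np.float64(0.026)) (array([ 0.6401, -0.247 , -0.2445]), np.float64(0.026)) (array([ 0.6397, -0.2459, -0.2621]), np.float64(0.022))
```

Request:
carry_out(
  linear=[
    [23.5,12,0],
    [23.5,12,0],
    [23.5,12,0],
    [23.5,12,0],
    [23.5,12,0],
    [23.5,12,0],
    [23.5,12,0],
    [23.5,12,0],
    [23.5,12,0],
    [23.5,11,0],
  ],
  angular=[
    [0,0,0.11],
    [0,0,0.11],
    [0,0,0.11],
    [0,0,0.11],
    [0,0,0.11],
    [0,0,0.11],
    [0,0,0.11],
    [0,0,0.11],
    [0,0,0.11],
    [0,0,0.11],
  ],
  claw=[65,65,65,65,65,65,65,65,65,65],
)

```text
clock: 1.63
tool_pos: [0.4356, -0.3657, 0.2313]
tcp_rot: [2.304, 2.136, 0.0]
force: [-0.1, -0.4, -1.1]
gripper_width: 0.0556
grasp_force: 0.0
```

```bash
cat >> h.py <<'E'
def tcp():
    s=env.state();M=Ro.from_rotvec(s['tcp_rot']).as_matrix();return s['tool_pos'],np.arctan2(M[1,1],M[0,1]),M[:,2]
def wlook(n,p0,png=None,z0=0):
    c=wristcam()
    if png: save(png,c['frame'])
    m=near('wrist',n,c,[p0[0],p0[1],z0+.03])
    if m is None: print('none',[ (s['score'],s['at']) for s in env.silhouettes('wrist',n)]);return c,None
    r=fit([(c,m)],p0,z0);print(n,'area',m.sum(),r[0].round(4),r[1].round(3));return c,r[0]
E
python3 - <<'E'
from h import *
p,a,z=tcp();print(p,a,z)
wlook('blue_tray',(.434,-.366,-.078),'w1.png')
E
```

```text
[ 0.43563533 -0.36574272  0.23133206] -0.07540755863122708 [ 2.84858309e-05  1.70943098e-05 -9.99999999e-01]
blue_tray area 9801.0 [ 0.4332 -0.3637 -0.0882] 0.014
```

View pics/w1.png

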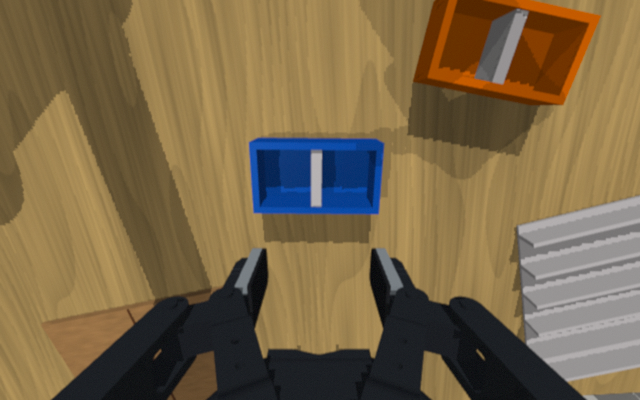

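The wrist view shows the blue tray centred at about (316,176), square to the fingers. I'll make a small correction and then descend.

Request:
carry_out(
  linear=[
    [-2.4,1.6,-25],
    [0,0,-30],
    [0,0,-30],
    [0,0,-30],
    [0,0,-30],
    [0,0,-30],
    [0,0,-20],
    [0,0,-14],
    [0,0,-6],
    [0,0,0],
  ],
  angular=[
    [0,0,-0.01],
    [0,0,0],
    [0,0,0],
    [0,0,0],
    [0,0,0],
    [0,0,0],
    [0,0,0],
    [0,0,0],
    [0,0,0],
    [0,0,0],
  ],
  claw=[65,65,65,65,65,65,65,65,65,65],
)

```text
clock: 2.57
tool_pos: [0.4313, -0.3649, 0.0153]
tcp_rot: [-2.32, -2.115, -0.0]
force: [-0.3, -0.1, 0.3]
gripper_width: 0.0556
grasp_force: 0.0
```

Request:
carry_out(
  linear=[
    [0,0,0],
    [0,0,0],
    [0,0,0],
    [0,0,0],
    [0,0,0],
    [0,0,0],
    [0,0,0],
    [0,0,0],
  ],
  angular=[
    [0,0,0],
    [0,0,0],
    [0,0,0],
    [0,0,0],
    [0,0,0],
    [0,0,0],
    [0,0,0],
    [0,0,0],
  ],
  claw=[0,0,0,0,0,0,0,0],
  grip_force=45,
)

```text
clock: 3.23
tool_pos: [0.4324, -0.3655, 0.0174]
tcp_rot: [2.319, 2.117, -0.0]
force: [-1.3, 0.7, 6.3]
gripper_width: 0.0115
grasp_force: 45.5
```

Request:
carry_out(
  linear=[
    [0,0,5],
    [0,0,15],
    [0,0,25],
    [0,0,30],
    [0,0,30],
    [0,0,30],
    [0,0,30],
    [0,0,18],
    [-6,15,0],
    [-6,25,0],
  ],
  angular=[
    [0,0,0],
    [0,0,0],
    [0,0,0],
    [0,0,0],
    [0,0,0],
    [0,0,0],
    [0,0,0],
    [0,0,0],
    [0,0,-0.1],
    [0,0,-0.1],
  ],
  claw=[0,0,0,0,0,0,0,0,0,0],
)

```text
clock: 4.07
tool_pos: [0.42, -0.326, 0.2003]
tcp_rot: [2.524, 1.867, -0.0]
force: [1.2, 0.1, -2.0]
gripper_width: 0.011
grasp_force: 44.4
```

Request:
carry_out(
  linear=[
    [-7,35,0],
    [-7,35,0],
    [-7,35,0],
    [-7,35,0],
    [-7,35,0],
    [-7,35,0],
    [-7,35,0],
    [-7,35,0],
    [-7,35,0],
    [-7,35,0],
  ],
  angular=[
    [0,0,-0.11],
    [0,0,-0.11],
    [0,0,-0.11],
    [0,0,-0.11],
    [0,0,-0.11],
    [0,0,-0.11],
    [0,0,-0.11],
    [0,0,-0.11],
    [0,0,-0.11],
    [0,0,-0.11],
  ],
  claw=[0,0,0,0,0,0,0,0,0,0],
)

```text
clock: 4.9
tool_pos: [0.3507, 0.0203, 0.1996]
tcp_rot: [3.127, 0.306, 0.001]
force: [0.9, 1.0, -1.5]
gripper_width: 0.0113
grasp_force: 44.4
```

Request:
carry_out(
  linear=[
    [0,0,0],
    [0,0,0],
  ],
  angular=[
    [0,0,-0.08],
    [0,0,0],
  ],
  claw=[0,0],
)

```text
clock: 5.07
tool_pos: [0.3512, 0.0199, 0.1996]
tcp_rot: [3.136, 0.189, 0.001]
force: [0.6, -0.7, -0.9]
gripper_width: 0.0111
grasp_force: 44.5
```

Run:
```python
from h import *
p,a,z=tcp();print(p,a,z,env.state()['force'])
wlook('base_tray',(.504,.021,-1.471),'w2.png')
wlook('blue_tray',(p[0],p[1],a),None,p[2]-.0165)
```

```text
[0.35115814 0.01991098 0.19959291] -1.4502107111376352 [ 5.04160404e-04 -1.35700838e-04 -9.99999864e-01] [ 0.60775566 -0.68900536 -0.92588436]
base_tray area 13204.0 [ 0.5041  0.0238 -1.4704] 0.006
blue_tray area 42888.0 [ 0.3538  0.0184 -1.4478] 0.524
```

View pics/w2.png

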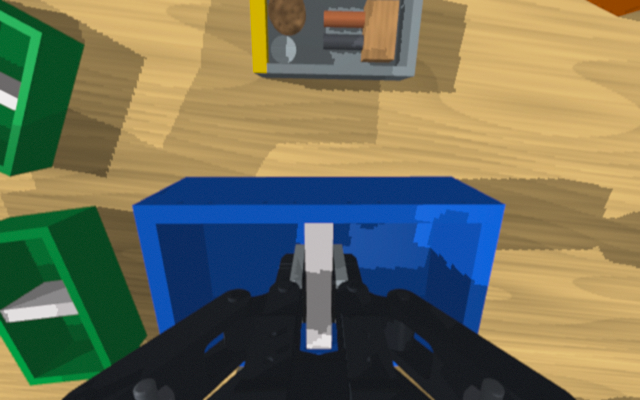

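The wrist view shows the grey tray at about (335,35) with the lip on its left. The held blue tray is level, with its rim's outer edge running from (134,205) to (503,205) and its lower edge from (185,178) to (452,178).

Run:
```python
from h import *
c=wristcam();p,a,_=tcp()
f=c['frame'].astype(int);m=((f[...,2]>f[...,0]+50)&(f[...,2]>f[...,1]+30)).astype(np.uint8)
m[215:]=0
ys,xs=np.nonzero(m);print([ (r,xs[ys==r].min(),xs[ys==r].max()) for r in (176,178,180,200,203,204,205,206,207,210) if (ys==r).any()])
for z,px in((.2322,[[134,205],[503.5,205]]),(.1822,[[185,177.5],[452.5,177.5]])):
    w=px2w(c,px,z);e=w[1]-w[0];n=np.linalg.norm(e);e/=n
    yaw=np.arctan2(e[1],e[0]);ctr=w.mean(0)[:2]-.042*np.array([-e[1],e[0]])
    print('len',n,'yaw',yaw,'tcp yaw',a,'ctr',ctr,'off',ctr-p[:2])
```

```text
[(178, np.int64(185), np.int64(453)), (180, np.int64(181), np.int64(456)), (200, np.int64(143), np.int64(496)), (203, np.int64(137), np.int64(501)), (204, np.int64(135), np.int64(504)), (205, np.int64(133), np.int64(504)), (206, np.int64(133), np.int64(504)), (207, np.int64(133), np.int64(504)), (210, np.int64(133), np.int64(503))]
len 0.1476000275192989 yaw -1.449612929482204 tcp yaw -1.4505121166283923 ctr [0.35292887 0.01809929] off [0.00112191 0.00016005]
len 0.15101046880103122 yaw -1.4496491283744326 tcp yaw -1.4505121166283923 ctr [0.35238278 0.01799032] off [5.75810561e-04 5.10708737e-05]
```

Request:
carry_out(
  linear=[
    [20,-6,0],
    [28,-6,0],
    [28,-6,0],
    [28,-6,0],
    [28,-6,-20],
    [24,-6,-30],
    [0,0,-30],
    [0,0,-20],
    [0,0,-10],
    [0,0,0],
  ],
  angular=[
    [0,0,-0.02],
    [0,0,0],
    [0,0,0],
    [0,0,0],
    [0,0,0],
    [0,0,0],
    [0,0,0],
    [0,0,0],
    [0,0,0],
    [0,0,0],
  ],
  claw=[0,0,0,0,0,0,0,0,0,0],
)

```text
clock: 6.15
tool_pos: [0.5067, -0.0178, 0.0874]
tcp_rot: [-3.136, -0.157, 0.006]
force: [-1.0, 0.4, -2.3]
gripper_width: 0.0111
grasp_force: 44.5
```

Run:
```python
from h import *
P=[]
for i in range(6):
    c=wristcam();p,a,_=tcp();P.append(np.r_[p,a])
print(np.round(P,4))
save('w3.png',c['frame'])
c=cam('side');save('s3.png',cv2.resize(c['frame'][150:300,270:470],(800,600)))
```

```text
[[ 0.5076 -0.0178  0.0892 -1.471 ]
 [ 0.5081 -0.0179  0.0902 -1.4708]
 [ 0.5084 -0.0178  0.0907 -1.4707]
 [ 0.5085 -0.0178  0.0909 -1.4707]
 [ 0.5084 -0.0177  0.0908 -1.4706]
 [ 0.5083 -0.0176  0.0906 -1.4706]]
```

View pics/w3.png

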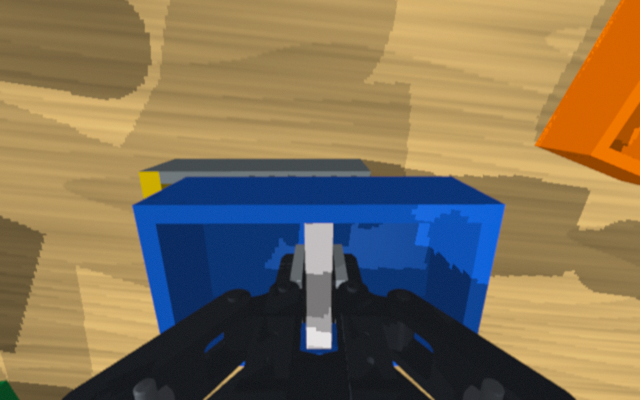

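Grey's far edge shows at (140,172) to (370,172), under blue's outer side from (185,178) to (452,178). I'll check the relative offset from these.

Run:
```python
from h import *
c=wristcam();p,a,_=tcp();print(p,a)
def corners(x,y,t,z):
    e=np.array([np.cos(t),np.sin(t)]);n=np.array([-e[1],e[0]])
    return [np.r_[np.array([x,y])+s*.075*e+.042*n,z] for s in(-1,1)]
print('base top/bottom', w2px(c,corners(.5041,.0228,-1.4705,.05)).round(1).tolist(), w2px(c,corners(.5041,.0228,-1.4705,0)).round(1).tolist())
print('blue bottom',w2px(c,corners(p[0]+.0008,p[1],-1.4705,p[2]-.0174)).round(1).tolist())
save('w4.png',cv2.resize(c['frame'][150:215,120:520],(800,130*2),interpolation=cv2.INTER_NEAREST))
```

```text
[ 0.50801081 -0.01746111  0.09015542] -1.4705224181055212
base top/bottom [[138.6, 170.1], [372.3, 170.1]] [[175.3, 157.4], [361.3, 157.4]]
blue bottom [[186.2, 177.2], [451.1, 177.2]]
```

View pics/w4.png

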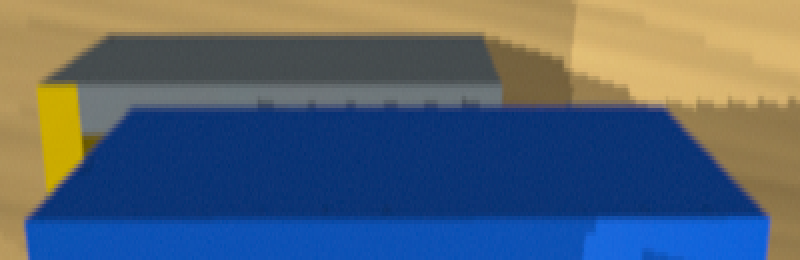

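Request:
carry_out(
  linear=[
    [-1.5,1,-6],
    [0,0,-6],
    [0,0,-3],
    [0,0,-2],
    [0,0,-2],
    [0,0,0],
    [0,0,0],
  ],
  angular=[
    [0,0,0],
    [0,0,0],
    [0,0,0],
    [0,0,0],
    [0,0,0],
    [0,0,0],
    [0,0,0],
  ],
  claw=[0,0,0,0,0,0,0],
)

```text
clock: 7.13
tool_pos: [0.5062, -0.0164, 0.0702]
tcp_rot: [-3.138, -0.157, 0.0]
force: [0.0, -0.1, -2.4]
gripper_width: 0.0112
grasp_force: 44.5
```

Request:
carry_out(
  linear=[
    [0,0,-1],
    [0,0,-1],
    [0,0,0],
  ],
  angular=[
    [0,0,0],
    [0,0,0],
    [0,0,0],
  ],
  claw=[0,0,0],
)

```text
clock: 7.38
tool_pos: [0.5061, -0.0164, 0.0682]
tcp_rot: [-3.138, -0.157, 0.0]
force: [0.5, -0.5, -1.0]
gripper_width: 0.011
grasp_force: 44.5
```

Request:
carry_out(
  linear=[
    [0,0,-1],
    [0,0,-0.5],
    [0,0,0],
  ],
  angular=[
    [0,0,0],
    [0,0,0],
    [0,0,0],
  ],
  claw=[0,0,0],
)

```text
clock: 7.63
tool_pos: [0.5063, -0.0164, 0.0673]
tcp_rot: [3.137, 0.157, 0.001]
force: [-1.5, 0.1, 4.4]
gripper_width: 0.0114
grasp_force: 45.5
```

Request:
carry_out(
  linear=[
    [0,0,-0.5],
    [0,0,-0.5],
    [0,0,0],
  ],
  angular=[
    [0,0,0],
    [0,0,0],
    [0,0,0],
  ],
  claw=[0,0,0],
)

```text
clock: 7.88
tool_pos: [0.5063, -0.0164, 0.0673]
tcp_rot: [3.137, 0.158, 0.001]
force: [-6.8, 0.5, 16.2]
gripper_width: 0.0115
grasp_force: 47.2
```

Request:
carry_out(
  linear=[
    [0,0,0.7],
    [0,0,0],
    [0,0,0],
    [0,0,0],
    [0,0,0],
    [0,0,0],
    [0,0,0],
    [0,0,0],
    [0,0,0],
    [0,0,0],
  ],
  angular=[
    [0,0,0],
    [0,0,0],
    [0,0,0],
    [0,0,0],
    [0,0,0],
    [0,0,0],
    [0,0,0],
    [0,0,0],
    [0,0,0],
    [0,0,0],
  ],
  claw=[0,0,18,22,30,45,60,60,60,60],
  grip_force=30,
)

```text
clock: 8.72
tool_pos: [0.5062, -0.0164, 0.0665]
tcp_rot: [-3.138, -0.157, -0.0]
force: [-0.0, 0.4, -0.4]
gripper_width: 0.0512
grasp_force: 0.0
```

Request:
carry_out(
  linear=[
    [0,0,5],
    [0,0,15],
    [0,0,25],
    [0,0,30],
    [0,0,30],
    [0,0,35],
    [-20,8,30],
    [-30,10,0],
    [-30,10,0],
    [0,0,0],
  ],
  angular=[
    [0,0,0],
    [0,0,0],
    [0,0,0],
    [0,0,0],
    [0,0,0],
    [0,0,0],
    [0,0,0],
    [0,0,0],
    [0,0,0],
    [0,0,0],
  ],
  claw=[60,60,60,60,60,60,60,60,60,60],
)

```text
clock: 9.55
tool_pos: [0.4224, 0.0133, 0.2371]
tcp_rot: [-3.137, -0.159, 0.001]
force: [-0.1, -0.2, 0.5]
gripper_width: 0.051
grasp_force: 0.0
```

Run:
```python
from h import *
for i in range(3): wristcam()
p,a,z=tcp();print(p,a,z)
c,b=wlook('base_tray',(.504,.022,-1.471),'w5.png')
c,b=wlook('blue_tray',(.507,-.017,-1.471),None,.05)
```

```text
[0.4264968  0.01151964 0.23707409] -1.4706552436625935 [ 1.31333406e-03 -3.52115728e-04 -9.99999076e-01]
base_tray area 2488.0 [ 0.4745  0.0493 -2.1222] 3.215
blue_tray area 15849.0 [ 0.5081 -0.016  -1.4683] 0.008
```

View pics/w5.png

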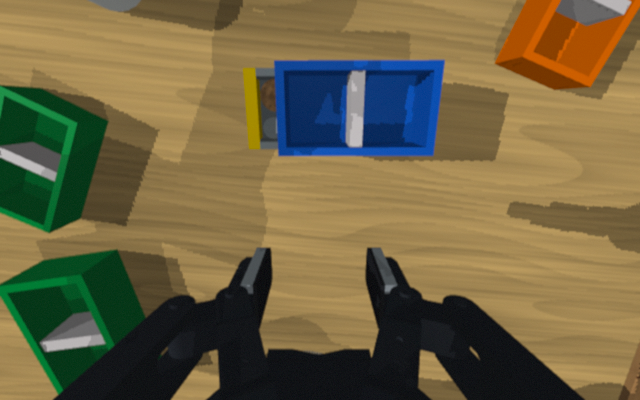

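Blue sits on the grey tray at about (360,108), lined up lengthwise, with the yellow-lip end open at (262,108). Green is next.

Request:
carry_out(
  linear=[
    [-1.5,33,0],
    [-1.5,33,0],
    [-1.5,33,0],
    [-1.5,33,0],
    [-1.5,33,0],
    [-1.5,33,0],
    [-1.5,33,0],
    [-1.5,33,0],
    [-1.5,33,0],
    [0,33,0],
  ],
  angular=[
    [0,0,0.109],
    [0,0,0.109],
    [0,0,0.109],
    [0,0,0.109],
    [0,0,0.109],
    [0,0,0.109],
    [0,0,0.109],
    [0,0,0.109],
    [0,0,0.109],
    [0,0,0.109],
  ],
  claw=[65,65,65,65,65,65,65,65,65,65],
)

```text
clock: 10.73
tool_pos: [0.4125, 0.3434, 0.2361]
tcp_rot: [-2.597, -1.768, 0.001]
force: [0.5, -0.2, 0.8]
gripper_width: 0.0556
grasp_force: 0.0
```

Run:
```python
from h import *
for i in range(6): wristcam()
p,a,z=tcp();print(p,a,z)
c,b=wlook('green_tray',(.4116,.347,-.378),'w6.png')
p,a,z=tcp();print(p,a)
c=cam('top');s=cam('side')
for k,c in(('top',c),('side',s)):
    m=near(k,'blue_tray',c,[.507,-.017,.075])
    if m is not None: print(k,fit([(c,m)],(.507,-.017,-1.47),.05))
```

```text
[0.41297857 0.34085484 0.23628581] -0.3825894727508575 [-4.14122889e-04 -4.61561921e-04 -9.99999808e-01]
green_tray area 9625.0 [ 0.4105  0.3499 -0.3829] 0.01
[0.41304695 0.34070917 0.23657175] -0.38277394448787566
top (array([ 0.50761427, -0.01914202, -1.46712631]), np.float64(0.013767522547309712))
side (array([ 0.50917123, -0.01821558, -1.48106875]), np.float64(0.016981040434530092))
```

View pics/w6.png

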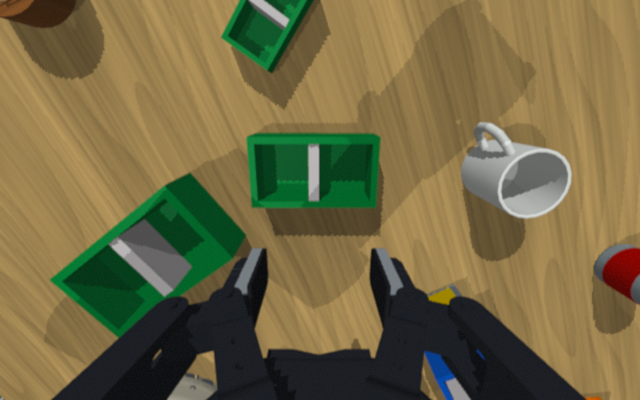

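The green tray of the right size is at (314,171); its area matches blue's earlier one. The large green is at (150,255) and the small one at (270,30).

Request:
carry_out(
  linear=[
    [-2.5,8.4,-20],
    [0,0,-30],
    [0,0,-30],
    [0,0,-30],
    [0,0,-30],
    [0,0,-30],
    [0,0,-28],
    [0,0,-14],
    [0,0,-7],
    [0,0,0],
  ],
  angular=[
    [0,0,0],
    [0,0,0],
    [0,0,0],
    [0,0,0],
    [0,0,0],
    [0,0,0],
    [0,0,0],
    [0,0,0],
    [0,0,0],
    [0,0,0],
  ],
  claw=[65,65,65,65,65,65,65,65,65,65],
)

```text
clock: 12.17
tool_pos: [0.4098, 0.3496, 0.0165]
tcp_rot: [-2.602, -1.76, 0.003]
force: [-0.3, 0.0, 0.0]
gripper_width: 0.0557
grasp_force: 0.0
```

Request:
carry_out(
  linear=[
    [0,0,0],
    [0,0,0],
    [0,0,0],
    [0,0,0],
    [0,0,0],
    [0,0,0],
    [0,0,0],
    [0,0,0],
  ],
  angular=[
    [0,0,0],
    [0,0,0],
    [0,0,0],
    [0,0,0],
    [0,0,0],
    [0,0,0],
    [0,0,0],
    [0,0,0],
  ],
  claw=[0,0,0,0,0,0,0,0],
  grip_force=45,
)

```text
clock: 12.83
tool_pos: [0.4108, 0.3503, 0.0187]
tcp_rot: [2.601, 1.761, 0.003]
force: [0.0, 0.2, 6.6]
gripper_width: 0.0112
grasp_force: 45.3
```

Request:
carry_out(
  linear=[
    [0,0,5],
    [0,0,15],
    [0,0,25],
    [0,0,30],
    [0,0,30],
    [0,0,30],
    [0,0,30],
    [0,0,30],
    [0,0,15],
    [-2,-12,0],
  ],
  angular=[
    [0,0,0],
    [0,0,0],
    [0,0,0],
    [0,0,0],
    [0,0,0],
    [0,0,0],
    [0,0,0],
    [0,0,0],
    [0,0,0],
    [0,0,-0.05],
  ],
  claw=[0,0,0,0,0,0,0,0,0,0],
)

```text
clock: 13.67
tool_pos: [0.4091, 0.3394, 0.2315]
tcp_rot: [2.643, 1.697, 0.011]
force: [0.5, 0.1, -1.8]
gripper_width: 0.0112
grasp_force: 44.3
```

Request:
carry_out(
  linear=[
    [-5,-31,0],
    [-5,-31,0],
    [-5,-31,0],
    [-5,-31,0],
    [-5,-31,0],
    [-5,-31,0],
    [-5,-31,0],
    [-5,-31,0],
    [-5,-31,0],
    [-5,-28,0],
  ],
  angular=[
    [0,0,-0.104],
    [0,0,-0.104],
    [0,0,-0.104],
    [0,0,-0.104],
    [0,0,-0.104],
    [0,0,-0.104],
    [0,0,-0.104],
    [0,0,-0.104],
    [0,0,-0.104],
    [0,0,-0.104],
  ],
  claw=[0,0,0,0,0,0,0,0,0,0],
)

```text
clock: 14.5
tool_pos: [0.3573, 0.0297, 0.2278]
tcp_rot: [3.138, 0.149, 0.001]
force: [0.5, -0.4, -0.5]
gripper_width: 0.0117
grasp_force: 44.1
```

Run:
```python
from h import *
for i in range(8): wristcam()
c=wristcam();p,a,z=tcp();print(p,a,z)
save('w7.png',c['frame'])
wlook('blue_tray',(.507,-.017,-1.471),None,.05)
f=c['frame'].astype(int);m=((f[...,1]>f[...,0]+25)&(f[...,1]>f[...,2]+25));m[:150]=0;m[225:]=0
ys,xs=np.nonzero(m);k=(xs>110)&(xs<530);ys,xs=ys[k],xs[k]
print([(r,xs[ys==r].min(),xs[ys==r].max()) for r in range(172,216,3) if (ys==r).any()])
```

```text
[0.35815704 0.03176657 0.22749112] -1.4685185727134773 [-2.05185946e-04  1.27187496e-04 -9.99999971e-01]
blue_tray area 15243.0 [ 0.5085 -0.0159 -1.4673] 0.003
[(181, np.int64(186), np.int64(450)), (184, np.int64(180), np.int64(457)), (187, np.int64(175), np.int64(462)), (190, np.int64(169), np.int64(468)), (193, np.int64(164), np.int64(473)), (196, np.int64(159), np.int64(479)), (199, np.int64(153), np.int64(484)), (202, np.int64(148), np.int64(490)), (205, np.int64(142), np.int64(495)), (208, np.int64(136), np.int64(501)), (211, np.int64(111), np.int64(501)), (214, np.int64(111), np.int64(501))]
```

View pics/w7.png

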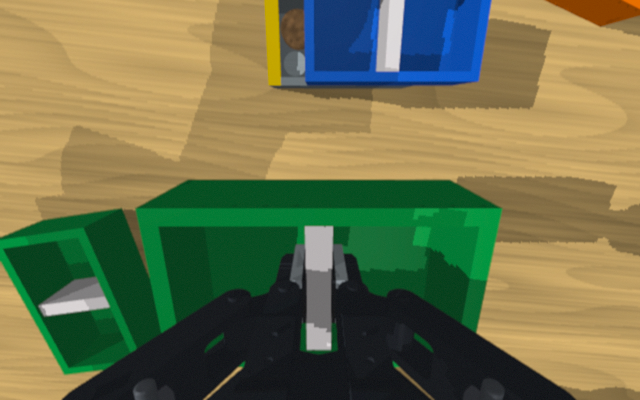

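Blue is still in place at (400,40) and the green tray is held level, its rim edge running from (137,208) to (501,208).

Run:
```python
from h import *
c=wristcam();p,a,_=tcp();print(p,a)
for z,px in((.0326,[[137,208],[501.5,208]]),(-.0187,[[187,180.3],[450,180.3]])):
    w=px2w(c,px,p[2]+z);e=w[1]-w[0];n=np.linalg.norm(e);e/=n
    ctr=w.mean(0)[:2]-.042*np.array([-e[1],e[0]])
    print('len',n,'yaw',np.arctan2(e[1],e[0]),'off',ctr-p[:2])
```

```text
[0.35816026 0.03147168 0.22746338] -1.4694135844560137
len 0.14646211140705653 yaw -1.468732620202031 off [-0.00019321 -0.00012726]
len 0.150397949744767 yaw -1.4687900390006852 off [-1.42368517e-03  5.73979703e-05]
```

Request:
carry_out(
  linear=[
    [16,-2,0],
    [28,-2,0],
    [28,-2,0],
    [28,-2,0],
    [26,0,-15],
    [20,0,-25],
    [0,0,-25],
    [0,0,-17],
    [0,0,-8],
    [0,0,0],
  ],
  angular=[
    [0,0,0],
    [0,0,0],
    [0,0,0],
    [0,0,0],
    [0,0,0],
    [0,0,0],
    [0,0,0],
    [0,0,0],
    [0,0,0],
    [0,0,0],
  ],
  claw=[0,0,0,0,0,0,0,0,0,0],
)

```text
clock: 15.93
tool_pos: [0.5034, 0.0234, 0.136]
tcp_rot: [-3.137, -0.158, 0.005]
force: [-0.3, -0.3, -1.3]
gripper_width: 0.0112
grasp_force: 44.3
```

Request:
carry_out(
  linear=[
    [0,0,0],
    [0,0,0],
    [0,0,0],
  ],
  angular=[
    [0,0,0],
    [0,0,0],
    [0,0,0],
  ],
  claw=[0,0,0],
)

```text
clock: 16.18
tool_pos: [0.5047, 0.023, 0.1388]
tcp_rot: [3.137, 0.157, 0.004]
force: [-0.2, -1.0, -1.2]
gripper_width: 0.0112
grasp_force: 44.3
```

Run:
```python
from h import *
c=wristcam();p,a,z=tcp();print(p,a,z)
def corners(x,y,t,z):
    e=np.array([np.cos(t),np.sin(t)]);n=np.array([-e[1],e[0]])
    return [np.r_[np.array([x,y])+s*.075*e+.042*n,z] for s in(-1,1)]
for n,q in dict(gbot=(p[0]-.0008,p[1],a,p[2]-.0187),bluetop=(.508,-.0165,-1.4695,.1),bluebot=(.508,-.0165,-1.4695,.05),basetop=(.504,.0233,-1.4695,.05)).items(): print(n,w2px(c,corners(*q)).round(1).tolist())
save('w8.png',cv2.resize(c['frame'][140:240,120:520],(800,400),interpolation=cv2.INTER_NEAREST))
```

```text
[0.50462334 0.02295686 0.13862048] -1.4706421510219412 [ 2.08378185e-03 -3.97005553e-04 -9.99997750e-01]
gbot [[187.3, 179.3], [449.5, 179.4]]
bluetop [[263.0, 171.8], [498.3, 171.6]]
bluebot [[274.3, 158.8], [461.3, 158.6]]
basetop [[224.5, 158.7], [411.5, 158.6]]
```

View pics/w8.png

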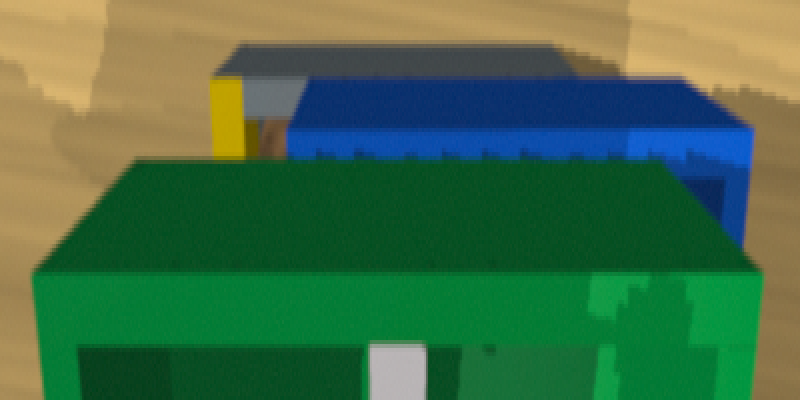

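Blue's top edge is at (264,172) to (496,172) and grey's is at (226,159) to (409,159). Green's lower edge is at (188,180) to (451,180), about 1 mm too far towards −y. I'll correct that and lower.

Request:
carry_out(
  linear=[
    [0,1.2,-5],
    [0,0,-5],
    [0,0,-3],
    [0,0,-2],
    [0,0,-1.5],
    [0,0,0],
    [0,0,0],
    [0,0,0],
  ],
  angular=[
    [0,0,0],
    [0,0,0],
    [0,0,0],
    [0,0,0],
    [0,0,0],
    [0,0,0],
    [0,0,0],
    [0,0,0],
  ],
  claw=[0,0,0,0,0,0,0,0],
)

```text
clock: 16.9
tool_pos: [0.5043, 0.0242, 0.1211]
tcp_rot: [3.138, 0.157, 0.0]
force: [-1.1, -0.5, -2.2]
gripper_width: 0.011
grasp_force: 44.3
```

Request:
carry_out(
  linear=[
    [0,0,-1],
    [0,0,0],
    [0,0,0],
  ],
  angular=[
    [0,0,0],
    [0,0,0],
    [0,0,0],
  ],
  claw=[0,0,0],
)

```text
clock: 17.15
tool_pos: [0.5042, 0.0242, 0.12]
tcp_rot: [-3.138, -0.157, -0.0]
force: [0.9, -0.3, -2.2]
gripper_width: 0.0113
grasp_force: 44.3
```

Request:
carry_out(
  linear=[
    [0,0,-0.7],
    [0,0,-0.5],
    [0,0,0],
  ],
  angular=[
    [0,0,0],
    [0,0,0],
    [0,0,0],
  ],
  claw=[0,0,0],
)

```text
clock: 17.4
tool_pos: [0.5042, 0.0242, 0.1187]
tcp_rot: [-3.138, -0.157, 0.0]
force: [0.1, -0.3, -1.4]
gripper_width: 0.0112
grasp_force: 44.3
```

Request:
carry_out(
  linear=[
    [0,0,-0.5],
    [0,0,0],
    [0,0,0],
  ],
  angular=[
    [0,0,0],
    [0,0,0],
    [0,0,0],
  ],
  claw=[0,0,0],
)

```text
clock: 17.65
tool_pos: [0.5042, 0.0242, 0.1187]
tcp_rot: [3.138, 0.157, 0.0]
force: [-2.5, 0.4, 4.3]
gripper_width: 0.0112
grasp_force: 45.0
```

Contact made. Next I release and withdraw.

Request:
carry_out(
  linear=[
    [0,0,0],
    [0,0,0],
    [0,0,0],
    [0,0,0],
    [0,0,0],
    [0,0,0],
    [0,0,0],
    [0,0,0],
    [0,0,0],
  ],
  angular=[
    [0,0,0],
    [0,0,0],
    [0,0,0],
    [0,0,0],
    [0,0,0],
    [0,0,0],
    [0,0,0],
    [0,0,0],
    [0,0,0],
  ],
  claw=[0,18,22,30,45,60,60,60,60],
  grip_force=30,
)

```text
clock: 18.4
tool_pos: [0.5042, 0.0242, 0.1183]
tcp_rot: [-3.138, -0.157, -0.0]
force: [-0.3, -0.5, -0.5]
gripper_width: 0.0512
grasp_force: 0.0
```

Request:
carry_out(
  linear=[
    [0,0,5],
    [0,0,15],
    [0,0,25],
    [0,0,30],
    [0,0,30],
    [0,0,30],
    [-25,0,20],
    [-30,0,0],
    [-30,0,0],
    [0,0,0],
  ],
  angular=[
    [0,0,0],
    [0,0,0],
    [0,0,0],
    [0,0,0],
    [0,0,0],
    [0,0,0],
    [0,0,0],
    [0,0,0],
    [0,0,0],
    [0,0,0],
  ],
  claw=[60,60,60,60,60,60,60,60,60,60],
)

```text
clock: 19.23
tool_pos: [0.4157, 0.0248, 0.274]
tcp_rot: [3.137, 0.158, -0.0]
force: [-0.5, -0.7, -0.5]
gripper_width: 0.051
grasp_force: 0.0
```

Run:
```python
from h import *
for i in range(6): wristcam()
wlook('green_tray',(.504,.023,-1.47),None,.1)
C={n:cam(n) for n in('top','side')}
for n,p0,z in(('green_tray',(.504,.023,-1.47),.1),('orange_tray',(.64,-.2465,-.25),0)):
    for k in C:
        m=near(k,n,C[k],[p0[0],p0[1],z+.025])
        if m is not None: print(n,k,fit([(C[k],m)],p0,z))
save('s9.png',cv2.resize(C['side']['frame'][120:320,270:470],(600,600)))
```

```text
green_tray area 17523.0 [ 0.5039  0.0244 -1.4703] 0.009
green_tray side (array([ 0.50569839,  0.02288025, -1.47927194]), np.float64(0.012154969746463191))
orange_tray top (array([ 0.638621  , -0.24724575, -0.24117559]), np.float64(0.023113945185917504))
orange_tray side (array([ 0.64070274, -0.24462361, -0.26205966]), np.float64(0.013186132745934005))
```

View pics/s9.png

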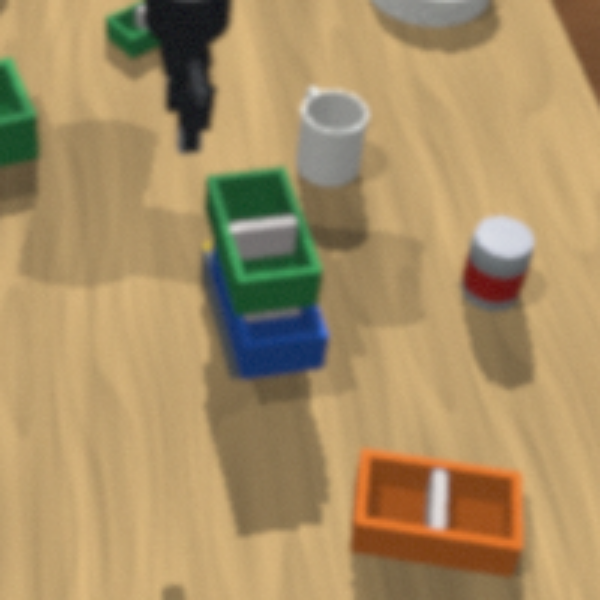

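The side view shows the zigzag stack standing, with green at (265,240) straight over the grey tray and blue shifted at (275,340). Orange at (440,515) hasn't moved.

```bash
python3 -c "
from station import env
print(env.job_done())"
```

```text
the job is handed in; nothing more can be done
None
```

The blue tray stands on the grey rim, shifted 40 mm from the yellow lip, with the green tray on it straight above the grey one, each within about 2 mm by camera; orange is untouched, and I handed the job in at about 20 s of the 64 s (no verdict was returned).

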